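Press the cover onto the circuit board test jig

TASK

Pull the top drawer of the small parts cabinet out to its stop, leave it open, and lift out the orange press cover. Slide the cover in under the test jig's yellow lip until it drops onto the two locating pins hidden beneath it, then press it fully down on its sprung circuit board and finish still holding it pressed down with the gripper. Leave the multimeter, paper cup, solder reel, screwdriver and jar where they are.

Things in the scene. Friction and masses are not known exactly. Their poses are not given: they have to be found in the camera images.
- cabinet_front (a point): Middle of the front top edge of a fixed grey desktop parts cabinet with two blue drawers, one above the other: 240 (x) x 260 (y) x 180 high, standing on the table. Axes are the cabinet's: x from its front to its back, z up; the drawers come out along -x. The cabinet's middle lies 120 mm behind this point. A low red organiser tray stands on the back half of its top.
- cabinet_drawer0 (a joint): Travel of the TOP drawer along the cabinet's -x, m: 0 shut, 0.166 at its stop (starts at 0 to 0.02). About 1 N of friction; stays where left. Inside 195 (x) x 218 (y) mm, floor 100 mm above the table, side walls up to 158 mm, blue front panel up to 168 mm. Shut, its inside reaches from 21 to 216 mm behind cabinet_front.
- cabinet_drawer0_handle (a point): Middle of the top drawer's steel bar handle: a round bar 11 mm thick, 120 mm long along the cabinet's y, 35 mm in front of the drawer's front face and 38 mm below the cabinet's top, 142 mm above the table. It can be pinched from above across the cabinet's x.
- cover: Loose orange press cover, 0.18 to 0.35 kg, lying flat in the top drawer: plate 90 (x) x 130 (y) x 20 thick, on its top a black bar grip 16 (x) x 70 (y), rising to 51 mm above the underside. Origin: centre of the underside, z up. Underside has two blind square sockets 15 x 15, 16 deep, at x = 0, y = -50 and +50. Fits the jig either way round.
- cover_foot (a point): Centre of the cover's underside, same as the cover's origin.
- cover_grip (a point): Point on the cover's axis 42 mm above its underside, inside the bar grip; a TCP placed here, fingers closing along the cover's x, grips the bar.
- jig: Fixed test jig: black base 140 (x) x 170 (y) x 30 high; origin at the centre of its underside on the table, z up. Two upright steel locating pins, 12 mm thick, at x = 0, y = -50 and +50, reach 49 mm above the table; their top 6 mm taper to 5 mm. A yellow lip runs along its +x side (see jig_lip).
- jig_lip (a point): Middle of the lower near edge of the jig's yellow lip, at x = 37, 82 mm above the table. The lip is 150 long (y), x = 37 to 60, 8 thick, on two posts at y = -65 and +65 with near faces at x = 48.5. The cover cannot come straight down: slide its edge under the lip in the jig's +x, underside 49 (rubbing on the pins) to 62 mm above the table, until its origin is over the jig's.
- jig_seat (a point): Point on the jig's axis 40 mm above the table, level with the top of the unpressed sprung board: the cover's origin comes here when it has dropped on.
- nest (a joint): Downward travel in m of the green circuit board, 72 x 80 mm, on springs between the pins: 0 up (its top 40 mm above the table), 0.006 fully down (34 mm). It carries the cover's weight without moving noticeably; 2 to 4 N on top of that starts it and 8 to 9 N holds it fully down.
- meter: Yellow multimeter, 150 x 78 x 40, lying loose on the table; origin at the centre of its underside. Leave alone.
- paper_cup: Lidded paper coffee cup, 82 mm wide, 125 high, loose; origin at the centre of its underside. Leave alone.
- reel: Aluminium-coloured solder reel, 60 mm wide, 50 high, standing loose; origin at the centre of its underside. Leave alone.
- driver: Screwdriver with red handle, 190 mm long, lying loose; origin at the middle of its length, underside. Leave alone.
- jar: White jar with orange cap, 64 mm wide, 100 high, loose; origin at the centre of its underside. Leave alone.

How it is judged:
On the way, in this order (a step that is already met when the one before it is completed fails the run):
1. the top drawer is pulled out to its stop (within 8 mm) (value of joint cabinet_drawer0 above 0.158 m), for 0.1 s.
2. the cover is lifted clear of the drawer (height (world z) of cover_foot above 0.16 m), for 0.1 s.
3. the cover has dropped onto the two pins (horizontal distance between cover_foot and jig_seat below 0.004 m and angle between the y axis of cover and the y axis of jig, either way round below 0.07 rad and angle between cover's own z axis and vertical below 0.07 rad and z of cover_foot in the frame of jig below 0.045 m).
4. the cover is pressed down on the sprung board (horizontal distance between cover_foot and jig_seat below 0.004 m and angle between the y axis of cover and the y axis of jig, either way round below 0.07 rad and angle between cover's own z axis and vertical below 0.07 rad and value of joint nest above 0.0045 m), for 0.3 s.
At the end, for the whole second after the job is handed in: The gripper still holds the cover pressed down: cover centred on the pins within 4 mm, turned and tilted under 4 degrees, sprung board at least 4.5 of 6 mm down, fingers pushing on the cover, cover still, top drawer at least 150 mm open (all of step 4 and z of cover_foot in the frame of jig below 0.0365 m and contact force between the fingers and cover above 2 N and value of joint cabinet_drawer0 above 0.15 m and linear speed of cover below 0.02 m/s); the arm keeps its last pose, push and grip.
It fails at once if a bystander (multimeter, cup, reel, screwdriver, jar) is pushed more than 30 mm or knocked over (distance of any of meter, paper_cup, reel, driver, jar from where it was at the start of the episode above 0.03 m or angle between any of paper_cup, reel, jar's own z axis and vertical above 0.5 rad).
It also fails if it takes over 58 s, if anything falls off the work surface, if the arm or the gripper's body presses on something with over 40 N, if the wrist force passes 120 N, or if a joint passes its speed limit or range.

ROBOT

A 6-joint arm with a two-finger parallel gripper is mounted at the origin on the work surface. World frame = base frame: x ahead of the robot, y to its left, z up, the work surface at z = 0. Lengths are in m, angles in rad, forces in N, time in s.
With the tool pointing down it reaches from about 0.275 to 0.825 m from the base axis. Payload 4.9 kg.
Tool frame: the origin (TCP) lies between the finger pads, 19 mm behind the fingertips; this is the grasp point; z points along the fingers, y is the line along which they close (so a half turn about z gives the same grasp; the last joint's range is limited). The gripper opens to 85 mm and grips with 20 to 120 N. Pads are 22 mm wide; open, the fingers measure 114 mm over their backs; the gripper's body (76 mm by 85 mm) begins 54 mm behind the grasp point. The pads swing forward as they close: fully open they stand 13 mm farther back than shut.
Start: joints at [0.967, 0.326, -0.193, 1.052, 0, 1.437], TCP at [0.249, 0.49, 0.25] pointing down, gripper open.
Joint ranges: [-2.65, 2.65], [-0.97, 1.79], [-1.3, 1.35], [-1.93, 2.1], [-1.47, 1.37], [-3.14, 3.14]. Speed limits (rad/s): [2.57, 2.57, 3.14, 3.14, 3.14, 3.14].

INTERFACE

Orientations are given as a rotation vector (axis times angle).
In Python, from cell import * gives the robot as it stands. Calls block until the motion is done:
- movep(position, orientation): joint-space move of the TCP to a pose.
- move_l(position, velocity=0.15, rot=None, until_force=None): straight line of the TCP; rot=None keeps the orientation; velocity is the mean speed in m/s. With until_force (N) it stops when the force on the tool has changed by that much, and returns True; else False.
- set_joints(angles): joint-space move.
- let_go() and grab(newtons=None): open the fingers fully, or close them until they stop; newtons is the grip in N (None keeps the last).
- sleep(seconds).
- ik(position, orientation): joint angles nearest the present ones, or None.
- get_state(): the state.
- grab_frame(name): name is "scene" or "side" or "wrist"; returns a dict with "img" (420x560x3 uint8, red, green, blue), "fx", "fy", "cx", "cy" (pixels), "cam_to_world" (4x4, takes a point from camera to world coordinates); the wrist camera has in their place "T_tool_cam" (4x4, takes a point from camera to tool coordinates, whose origin is the TCP and whose axes are the flange's). Camera axes: x right, y down, z forward; pixel columns grow to the right and rows downward; lengths in m; the calibration is good to about 2 mm. A picture is of the moment at which its call begins: read the wrist's pose just before it. There is no depth.
A pose or a line that the arm cannot do raises MotionError and nothing moves.
- sign_off(): hands the job in; it is judged then, once.
Trained networks look in the newest picture that a camera, given by its name, has taken for a name from the list of things; names that differ only in an ending like _2 or _b are one class to them, and where a whole thing is asked for, a point or a joint stands for the part that bears it (a point fixed in the world has none). Each returns a list of dicts, best first, with "score" (0 to 1); they miss things now and then, are a little off and sometimes report something else, mostly with a low value. They report only what shows in the picture. A call takes as long as a camera call.
- spot_in(camera, name): "centre" ([column, row] in pixels, amid what is visible of it).
- silhouettes(camera, name): "mask" (420x560 bool, what is visible of it) and "centre" ([column, row] in pixels, amid what is visible of it).
- tip_of(camera, name): "centre" ([column, row] in pixels: a listed point, or the origin of a listed thing).
The state is a dict: "clock": time; "q": joint angles; "joint_velocities": joint speeds; "tau": joint torques, N m; "position": TCP position; "eef_rot": TCP orientation; "contact_force": force on the tool from outside, world axes, zero at the start; "wrist_torque": the same for the moment, N m; "finger_gap": opening from 0.0 (shut) to 1.0 (fully open); "grasp_force": force on a finger pad.
Only numpy, scipy, OpenCV 4.12 (cv2) and the standard library are available. Lean on these libraries where they do the work, as an engineer would, in place of code of your own. Each camera call takes 0.05 s, during which the arm holds its last target. There are 200 camera calls.

## Working session

There is one attempt and no reset: what is moved stays moved. The work goes in short steps, each a Python script; the robot and the scene stay as the last script left them, time stands still between calls to the robot, and variables do not carry over. Pictures are saved under pics/ and viewed, at most 10 in all, crops included, and the job is handed in when it is done.

```bash
ls; mkdir -p pics; python3 - <<'E'
from cell import *
import cv2,numpy as np
s=get_state();print(s['clock'],s['position'],s['eef_rot'])
ims=[]
for c in ['scene','side']:
    f=grab_frame(c);ims.append(f['img']);print(c,f['fx'],f['cx'],f['cy'],np.round(f['cam_to_world'],3).tolist())
    for n in ['cabinet_front','cabinet_drawer0_handle','jig','jig_lip','jig_seat','cover_grip','meter','paper_cup','reel','driver','jar']:
        r=tip_of(c,n);print(n,[(np.round(d['centre'],1).tolist(),round(d['score'],2)) for d in r[:2]])
    cv2.imwrite(f'pics/{c}0.png',f['img'][:,:,::-1])
E
```

```text
pics
0.0 [0.24864503 0.48993544 0.24917757] [-7.30979485e-01 -3.05474699e+00  2.67610910e-03]
scene 441.5779470870872 280.7713255291461 210.36214141421047 [[0.266, 0.753, -0.602, 1.351], [0.964, -0.216, 0.156, -0.269], [-0.013, -0.621, -0.784, 1.246], [0.0, 0.0, 0.0, 1.0]]
cabinet_front [([374.0, 211.3], 0.74)]
cabinet_drawer0_handle [([368.1, 210.1], 0.74)]
jig [([235.1, 233.1], 0.84)]
jig_lip [([235.2, 230.0], 0.68)]
jig_seat [([235.2, 231.8], 0.63)]
cover_grip [([191.2, 202.5], 0.55)]
meter [([307.3, 193.8], 0.88)]
paper_cup [([286.2, 284.8], 0.77), ([233.8, 230.7], 0.56)]
reel [([163.2, 269.9], 0.58)]
driver [([188.3, 206.9], 0.77)]
jar [([375.2, 176.4], 0.58)]
side 436.17647202074903 281.9042251791912 215.05489793337057 [[0.682, -0.412, 0.604, -0.25], [-0.731, -0.387, 0.561, -0.753], [0.003, -0.825, -0.566, 0.837], [0.0, 0.0, 0.0, 1.0]]
cabinet_front [([245.5, 160.2], 0.69)]
cabinet_drawer0_handle [([239.2, 172.5], 0.86)]
jig [([311.2, 282.5], 0.61)]
jig_lip [([321.8, 252.2], 0.58)]
jig_seat [([314.3, 270.5], 0.58)]
cover_grip []
meter [([211.5, 250.4], 0.65)]
paper_cup [([332.1, 228.9], 0.76)]
reel [([406.8, 315.3], 0.67)]
driver [([299.4, 344.7], 0.58), ([322.7, 251.8], 0.39)]
jar [([154.7, 221.3], 0.75)]
```

View pics/scene0.png

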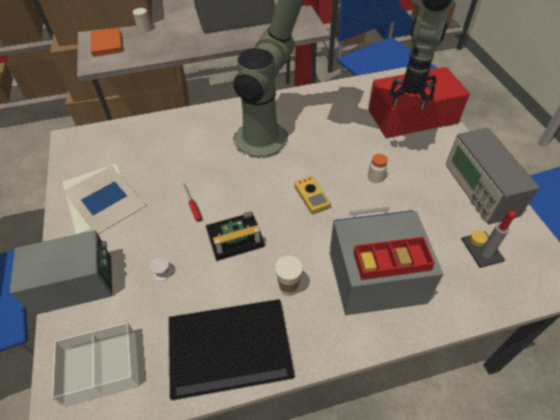

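View pics/side0.png

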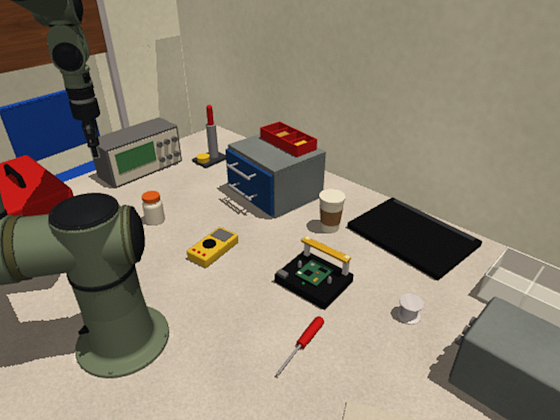

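The scene view shows the cabinet at lower right (handle about 370,211, facing the robot), the jig at (235,235) with its lip on the side away from the robot, and the cup at (288,275) between them. The meter is at (312,195), the driver at (192,203), the reel at (161,268) and the jar at (378,167). The side view agrees with this. The network's cover and paper_cup extras at the jig are false.

```bash
cat > h.py <<'E'
from cell import *
import cv2,numpy as np
from scipy.spatial.transform import Rotation as R
def cam(c):
    s=get_state();f=grab_frame(c)
    if c=='wrist':
        T=np.eye(4);T[:3,:3]=R.from_rotvec(s['eef_rot']).as_matrix();T[:3,3]=s['position']
        M=T@f['T_tool_cam']
    else: M=f['cam_to_world']
    return f,M
def ray(f,M,p):
    d=M[:3,:3]@np.array([(p[0]-f['cx'])/f['fx'],(p[1]-f['cy'])/f['fy'],1]);return M[:3,3],d
def onz(f,M,p,z):
    o,d=ray(f,M,p);return o+d*(z-o[2])/d[2]
def proj(f,M,P):
    q=np.linalg.inv(M)@np.append(P,1);return np.array([f['fx']*q[0]/q[2]+f['cx'],f['fy']*q[1]/q[2]+f['cy']])
def tri(rs):
    A=0;b=0
    for o,d in rs:
        d=d/np.linalg.norm(d);Q=np.eye(3)-np.outer(d,d);A=A+Q;b=b+Q@o
    return np.linalg.solve(A,b)
def down(a): # tool down, closing line (tool y) along world yaw a
    a=(a+np.pi/2)%np.pi-np.pi/2
    y=np.array([np.cos(a),np.sin(a),0]);z=np.array([0,0,-1.]);x=np.cross(y,z)
    return R.from_matrix(np.c_[x,y,z])
def drot(a):
    """of the two half turns pick the one with joint 6 nearer to zero"""
    return down(a).as_rotvec()
E
python3 - <<'E'
from h import *
V={c:cam(c) for c in ['scene','side']}
for n in ['cabinet_front','cabinet_drawer0_handle','jig','jig_lip','jig_seat','meter','paper_cup','reel','driver','jar']:
    P=[tip_of(c,n)[0]['centre'] for c in V]
    X=tri([ray(*V[c],p) for c,p in zip(V,P)]);print(n,X.round(3))
for c in V:
    for n,z in [('cabinet_drawer0_handle',.142),('jig_lip',.09),('cabinet_front',.1)]:
        r=silhouettes(c,n)
        if not r: continue
        m=r[0]['mask'];ys,xs=np.nonzero(m)
        W=np.array([onz(*V[c],(x,y),z)[:2] for x,y in zip(xs,ys)])
        print(c,n,len(xs),r[0]['score'],(xs.min(),xs.max(),ys.min(),ys.max()),cv2.minAreaRect(W.astype(np.float32)*1000))
f=grab_frame('wrist');print(f['fx'],f['cx'],f['cy'],f['T_tool_cam'].round(3).tolist())
E
```

```text
cabinet_front [0.622 0.215 0.174]
cabinet_drawer0_handle [0.578 0.228 0.125]
jig [ 0.465 -0.201 -0.003]
jig_lip [ 0.504 -0.209  0.087]Traceback (most recent call last):
  File "<stdin>", line 4, in <module>
IndexError: list index out of range
```

```bash
python3 - <<'E'
from h import *
f=grab_frame('wrist');print(f['fx'],f['cx'],f['cy'],f['T_tool_cam'].round(3).tolist())
def look(p,tag):
    movep(p,drot(0.0))
    V=cam('wrist');cv2.imwrite(f'pics/{tag}.png',V[0]['img'][:,:,::-1])
    s=get_state();print(tag,s['clock'],s['position'].round(3),s['q'].round(2))
    for n,z in [('cabinet_front',.18),('cabinet_drawer0_handle',.142),('jig_lip',.082),('jig_seat',.04),('jig',0),('meter',0),('paper_cup',0),('reel',0),('driver',0),('jar',0)]:
        for d in tip_of('wrist',n)[:1]: print(n,round(d['score'],2),np.round(d['centre']),onz(*V,d['centre'],z).round(4))
look([.45,.2,.42],'w1'); look([.42,-.18,.38],'w2')
E
```

```text
355.73123201905315 280.47002550637006 209.00312503817108 [[-0.001, -0.958, -0.287, 0.073], [1.0, -0.001, -0.001, -0.0], [0.001, -0.287, 0.958, -0.123], [0.0, 0.0, 0.0, 1.0]]
w1 3.3583 [0.45  0.201 0.419] [0.27 0.16 0.02 1.43 0.   1.84]
cabinet_front 0.88 [444. 159.] [0.6163 0.2185 0.18  ]
cabinet_drawer0_handle 0.91 [397. 153.] [0.5792 0.2194 0.142 ]
jig_seat 0.68 [291. 390.] [ 0.4672 -0.2056  0.04  ]
jig 0.83 [289. 370.] [ 0.4655 -0.1994  0.    ]
meter 0.57 [227. 214.] [ 0.3631  0.1024 -0.    ]
jar 0.73 [200.  29.] [0.337  0.3703 0.    ]
w2 5.3333 [ 0.42  -0.179  0.38 ] [-0.56  0.09 -0.16  1.32  0.    1.  ]
jig_lip 0.7 [347. 185.] [ 0.5011 -0.202   0.082 ]
jig 0.92 [310. 170.] [ 0.4622 -0.1988  0.    ]
paper_cup 0.69 [493.  80.] [ 0.703  -0.0777  0.    ]
reel 0.74 [351. 329.] [ 0.5354 -0.463   0.    ]
driver 0.94 [180. 250.] [ 0.267  -0.3237  0.    ]
```

View pics/w1.png

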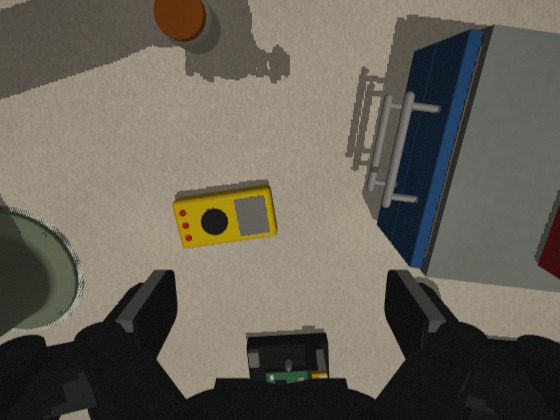

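View pics/w2.png

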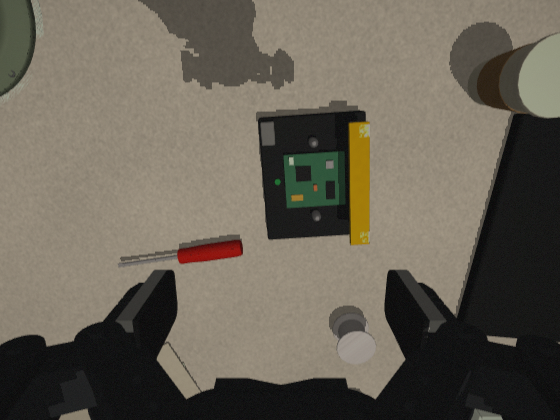

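The first wrist view shows the top handle bar from (409,95) to (387,205), with the cabinet's front top edge running (490,25) to (427,275). The second shows the pin tops at (313,142) and (317,216), the lip's near edge at (349,123) to (351,245), and nothing on the approach side.

```bash
python3 - <<'E'
from h import *
f=grab_frame('wrist');Tc=f['T_tool_cam']
def M(p):
    T=np.eye(4);T[:3,:3]=down(0).as_matrix();T[:3,3]=p;return T@Tc
M1=M([.45,.201,.419]);M2=M([.42,-.179,.38])
def line(M,a,b,z,w):
    A=onz(f,M,a,z);B=onz(f,M,b,z);d=A-B;print(w,A.round(4),B.round(4),'mid',((A+B)/2).round(4),'len',np.linalg.norm(d).round(4),'yaw of x',(np.arctan2(d[1],d[0])-np.pi/2).round(4))
line(M1,(409,95),(387,205),.142,'handle');line(M1,(490,25),(427,275),.18,'front')
line(M2,(313,142),(317,216),.049,'pins');line(M2,(349,123),(351,245),.09,'lip');line(M2,(259,117),(268,239),.03,'basenear')
E
```

```text
handle [0.5874 0.2815 0.142 ] [0.5743 0.1588 0.142 ] mid [0.5808 0.2201 0.142 ] len 0.1234 yaw of x -0.1064
front [0.6425 0.3421 0.18  ] [0.6145 0.0877 0.18  ] mid [0.6285 0.2149 0.18  ] len 0.2559 yaw of x -0.1097
pins [ 0.4607 -0.154   0.049 ] [ 0.4685 -0.2521  0.049 ] mid [ 0.4646 -0.203   0.049 ] len 0.0984 yaw of x 0.0801
lip [ 0.4971 -0.1284  0.09  ] [ 0.5078 -0.277   0.09  ] mid [ 0.5024 -0.2027  0.09  ] len 0.149 yaw of x 0.0714
basenear [ 0.3919 -0.1241  0.03  ] [ 0.4017 -0.2926  0.03  ] mid [ 0.3968 -0.2083  0.03  ] len 0.1688 yaw of x 0.058
```

```bash
python3 - <<'E'
from h import *
a=-.108;u=np.array([np.cos(a),np.sin(a),0]);H=np.array([.5800,.2200,0])
p=H-.0285*u
let_go()
movep(p+[0,0,.26],drot(a))
print(move_l(p+[0,0,.126],velocity=.12,until_force=8),get_state()['position'].round(4))
hit=move_l(p-.20*u+[0,0,.126],velocity=.09,until_force=12)
s=get_state();print(hit,s['position'].round(4),np.dot(s['position']-p,u),s['contact_force'].round(1),s['clock'])
sleep(.15)
move_l(s['position']+.006*u,velocity=.05)
move_l(s['position']+.006*u+[0,0,.15],velocity=.2)
# look into the drawer: drawer centre
D=H+u*(.135-.0-.15);print(D)
movep([D[0],D[1]-.04,.42],drot(a))
V=cam('wrist');cv2.imwrite('pics/w3.png',V[0]['img'][:,:,::-1])
for n,z in [('cover_grip',.142),('cover_foot',.1),('cover',.1),('cabinet_drawer0_handle',.142),('cabinet_front',.18)]:
    for d in tip_of('wrist',n)[:2]: print(n,round(d['score'],2),np.round(d['centre']),onz(*V,d['centre'],z).round(4))
for d in silhouettes('wrist','cover')[:1]:
    ys,xs=np.nonzero(d['mask']);W=np.array([onz(*V,q,.12)[:2] for q in zip(xs,ys)])*1000;print(cv2.minAreaRect(W.astype(np.float32)))
s=get_state();print(s['position'],s['eef_rot'],s['clock'],s['q'].round(2))
E
```

```text
True [0.5511 0.2224 0.131 ]
True [0.3783 0.2419 0.1269] -0.17435373093212025 [ 2.3 -1.4  1. ] 10.4333
[0.5650874  0.22161685 0.        ]
cover_grip 0.59 [256. 131.] [0.541 0.227 0.142]
cover_foot 0.59 [258. 126.] [0.5403 0.2297 0.1   ]
cover 0.61 [259. 128.] [0.5412 0.227  0.1   ]
cabinet_drawer0_handle 0.61 [144. 130.] [0.4191 0.2417 0.142 ]
cabinet_drawer0_handle 0.26 [259. 125.] [0.5447 0.2332 0.142 ]
cabinet_front 0.9 [330. 135.] [0.6171 0.2183 0.18  ]
((540.1702880859375, 228.29592895507812), (132.8046417236328, 92.63969421386719), 73.99685668945312)
[0.5645432  0.18201963 0.41996213] [-2.33719788e+00 -2.09915744e+00  2.80801239e-04] 13.0417 [ 0.19  0.37  0.3   1.5  -0.    1.87]
```

View pics/w3.png

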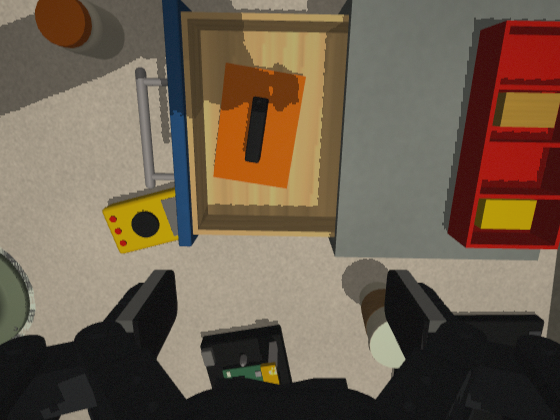

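The drawer is open with its handle near (144,130). The cover lies inside with corners (228,64), (305,75), (288,188) and (214,178), and its bar runs from about (261,98) to (254,161).

```bash
python3 - <<'E'
from h import *
s=get_state();f,M=cam('wrist')
C=np.array([onz(f,M,q,.12) for q in [(228,64),(305,75),(288,188),(214,178)]])
B=[onz(f,M,q,.151) for q in [(260.5,97.5),(254,161.5)]]
print(C.round(4),C.mean(0).round(4),np.mean(B,0).round(4))
yaw=lambda d:np.arctan2(d[1],d[0])
print('yaw edges',yaw(C[0]-C[3])-np.pi/2,yaw(C[1]-C[2])-np.pi/2,yaw(C[1]-C[0]),yaw(C[2]-C[3]),'bar',yaw(B[0]-B[1])-np.pi/2)
# closer, straight above
c=C.mean(0);a=-.27
movep([c[0],c[1]-.02,.33],drot(a))
f,M=cam('wrist');cv2.imwrite('pics/w4.png',f['img'][:,:,::-1])
for n,z in [('cover_grip',.142),('cover_foot',.1),('cover',.1)]:
    for d in tip_of('wrist',n)[:1]: print(n,round(d['score'],2),np.round(d['centre']),onz(f,M,d['centre'],z).round(4))
m=(f['img'][...,0].astype(int)>100)&(f['img'][...,2]<60)&(f['img'][...,1]<f['img'][...,0]*.6)
m=cv2.morphologyEx(m.astype(np.uint8),cv2.MORPH_OPEN,np.ones((3,3)))
k,l,st,_=cv2.connectedComponentsWithStats(m);print(st[1:])
E
```

```text
[[0.5186 0.3013 0.12  ]
 [0.6023 0.2807 0.12  ]
 [0.5703 0.154  0.12  ]
 [0.4825 0.176  0.12  ]] [0.5434 0.228  0.12  ] [0.5438 0.2286 0.151 ]
yaw edges -0.2807000859385018 -0.24759831172503177 -0.240854766776321 -0.24553860427238017 bar -0.2299448566196678
cover_grip 0.97 [269. 168.] [0.5379 0.2278 0.142 ]
cover_foot 0.91 [272. 158.] [0.5403 0.229  0.1   ]
cover 0.61 [271. 158.] [0.5395 0.2292 0.1   ]
[[    0    39    49    62  2482]
 [  223    89   100   138 11495]
 [  119   280     7     7    43]]
```

View pics/w4.png

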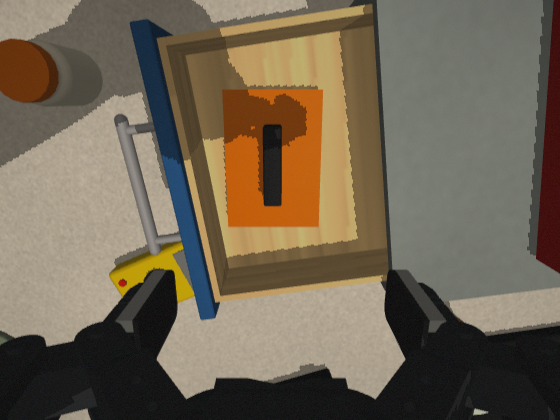

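The cover is almost square to the tool in this view: corners (223,89), (322,90), (319,227) and (228,227), bar centre about (272,166).

```bash
python3 - <<'E'
from h import *
f,M=cam('wrist')
C=np.array([onz(f,M,q,.12) for q in [(223,89),(322.5,90),(319.5,227),(228,227)]])
B=[onz(f,M,q,.151) for q in [(272.5,125),(272.5,206)]]
yaw=lambda d:np.arctan2(d[1],d[0])
ys=[yaw(C[0]-C[3])-np.pi/2,yaw(C[1]-C[2])-np.pi/2,yaw(C[1]-C[0]),yaw(C[2]-C[3]),yaw(B[0]-B[1])-np.pi/2]
print(np.round(ys,3),C.mean(0),np.mean(B,0))
a=float(np.mean(ys[:4]));c=(C.mean(0)+np.mean(B,0))/2;c[2]=0;print(a,c)
movep(c+[0,0,.22],drot(a))
print(move_l(c+[0,0,.144],velocity=.1,until_force=8))
grab(60);s=get_state();print(s['finger_gap'],s['grasp_force'],s['position'].round(4),s['clock'])
move_l(s['position']+[0,0,.14],velocity=.15)
s=get_state();print(s['finger_gap'],s['grasp_force'],s['position'].round(4),s['contact_force'].round(2),s['wrist_torque'].round(3),s['clock'])
f,M=cam('wrist');cv2.imwrite('pics/w5.png',f['img'][:,:,::-1])
E
```

```text
[-0.279 -0.26  -0.28  -0.272 -0.277] [0.54407802 0.22803919 0.12      ] [0.54409453 0.22888705 0.151     ]
-0.2730474213080414 [0.54408627 0.22846312 0.        ]
False
0.17339484013503603 59.96796727180481 [0.5443 0.2286 0.1443] 15.8917
0.1777198740543178 59.25416171550751 [0.5436 0.2284 0.2831] [-0.24 -0.71 -2.25] [-0.022  0.05  -0.001] 16.975
```

View pics/w5.png

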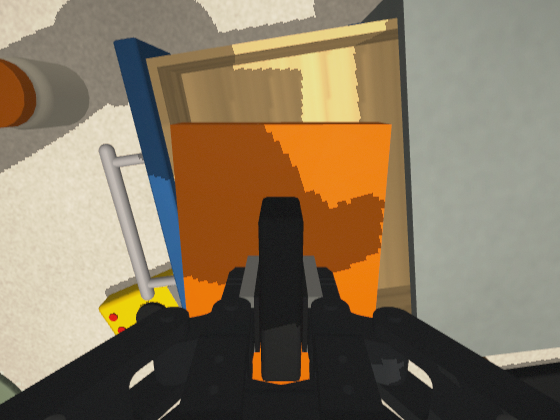

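The cover hangs squarely in the grip, far plate edge at row 124 from column 172 to 391, with the bar central. Next I'll measure its offset in the hand and re-look at the jig past it.

```bash
python3 - <<'E'
from h import *
f=grab_frame('wrist');T=f['T_tool_cam']
A=onz(f,T,(172,124),.024);B=onz(f,T,(391.5,124),.024);print('far edge in tool',A.round(4),B.round(4))
movep([.455,-.30,.30],drot(.073))
f,M=cam('wrist');cv2.imwrite('pics/w6.png',f['img'][:,:,::-1])
s=get_state();print(s['position'],s['eef_rot'],s['clock'],s['finger_gap'])
for n,z in [('jig_lip',.082),('jig_seat',.04),('jig',0)]:
    for d in tip_of('wrist',n)[:1]: print(n,round(d['score'],2),np.round(d['centre']),onz(f,M,d['centre'],z).round(4))
E
```

```text
far edge in tool [ 0.0647 -0.0441  0.024 ] [0.0647 0.0445 0.024 ]
[ 0.45549444 -0.29923388  0.29998398] [-2.13728721e+00 -2.30244739e+00 -3.60798336e-04] 19.0667 0.17529120272917179
jig_lip 0.95 [341.  79.] [ 0.5029 -0.2019  0.082 ]
jig_seat 0.63 [292.  83.] [ 0.4603 -0.2068  0.04  ]
jig 0.71 [297.  83.] [ 0.4669 -0.2045  0.    ]
```

View pics/w6.png

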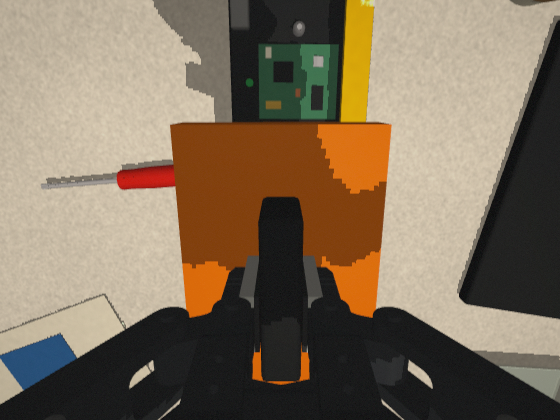

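The held cover covers the jig's near half. The +y pin top is at (299,28), the board spans columns 258–340, and the lip's near edge runs (345,0) to (341,122).

```bash
python3 - <<'E'
from h import *
f,M=cam('wrist')
P=onz(f,M,(299,27),.049);L=[onz(f,M,q,.09) for q in[(345.5,0),(341,122)]];b=[onz(f,M,q,.03) for q in[(229,0),(232,122)]]
G=[onz(f,M,q,.04) for q in[(259,44),(339.5,44),(338,120),(260,117)]]
yaw=lambda d:np.arctan2(d[1],d[0])-np.pi/2
a=.073;ux=np.array([np.cos(a),np.sin(a)]);uy=np.array([-ux[1],ux[0]])
print('pin',P,'->seat',P[:2]-.05*uy);print('lip',L,yaw(L[0]-L[1]));print('base',b,yaw(b[0]-b[1]));print('board',np.round(G,4),yaw(G[0]-G[3]),yaw(G[1]-G[2]))
S=np.array([.4646,-.203]);print('x_jig of lip edge,pin,board mids',[(np.dot(p[:2]-S,ux).round(4),np.dot(p[:2]-S,uy).round(4)) for p in L+b+[P]+G])
E
```

```text
pin [ 0.4621933  -0.15667764  0.049     ] ->seat [ 0.46584006 -0.20654447]
lip [array([ 0.49759005, -0.14122874,  0.09      ]), array([ 0.50592483, -0.23955573,  0.09      ])] 0.08456378891851069
base [array([ 0.39220373, -0.13429741,  0.03      ]), array([ 0.39914657, -0.2505455 ,  0.03      ])] 0.05965341898419019
board [[ 0.4244 -0.173   0.04  ]
 [ 0.5037 -0.1672  0.04  ]
 [ 0.511  -0.2397  0.04  ]
 [ 0.4294 -0.2427  0.04  ]] 0.07114555284614754 0.09973086993365432
x_jig of lip edge,pin,board mids [(np.float64(0.0374), np.float64(0.0592)), (np.float64(0.0385), np.float64(-0.0395)), (np.float64(-0.0672), np.float64(0.0738)), (np.float64(-0.0687), np.float64(-0.0426)), (np.float64(0.001), np.float64(0.0464)), (np.float64(-0.0379), np.float64(0.0328)), (np.float64(0.0416), np.float64(0.0329)), (np.float64(0.0436), np.float64(-0.04)), (np.float64(-0.038), np.float64(-0.037))]
```

```bash
cat >> h.py <<'E'
JA=.073;ux=np.array([np.cos(JA),np.sin(JA),0]);uy=np.array([-ux[1],ux[0],0])
S=np.array([.4646,-.203,0])+.001*ux-.0018*uy
def at(x,y,z): return S+x*ux+y*uy+[0,0,z+.0443]   # z: cover underside above table
def rep(t):
    s=get_state();p=s['position']-S;print(t,'jig xy mm',(1000*np.dot(p,ux)).round(1),(1000*np.dot(p,uy)).round(1),'under',((p[2]-.0443)*1000).round(1),'F',s['contact_force'].round(1),'tq',s['wrist_torque'].round(2),'gap',round(s['finger_gap'],3),'t',round(s['clock'],1))
E
python3 - <<'E'
from h import *
movep(at(-.075,0,.15),drot(JA))
move_l(at(-.075,0,.056),velocity=.12);rep('start')
print(move_l(at(0,0,.055),velocity=.06,until_force=10));rep('in')
print(move_l(at(0,0,.0385),velocity=.02,until_force=6));rep('down')
V=cam('side');cv2.imwrite('pics/s1.png',cv2.resize(V[0]['img'][200:330,240:400,::-1],None,fx=4,fy=4))
E
```

```text
start jig xy mm -74.4 -0.6 under 56.6 F [ 0.2 -0.9 -1.9] tq [ 0.01 -0.03 -0.04] gap 0.172 t 20.9
False
in jig xy mm -0.4 0.1 under 55.0 F [ 0.3 -0.5 -2.3] tq [ 0.05 -0.02 -0.01] gap 0.175 t 22.3
True
down jig xy mm -0.2 0.1 under 38.7 F [ 0.3 -0.   3.5] tq [-0.   -0.11  0.04] gap 0.174 t 23.1
```

View pics/s1.png

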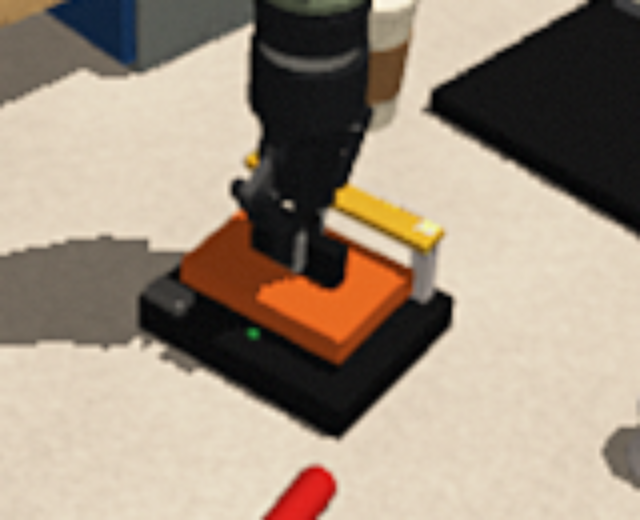

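The cover sits flat on the jig under the lip, underside at about 39 mm. It has dropped onto the pins, so I'll press it down.

```bash
python3 - <<'E'
from h import *
p=get_state()['position']
print(move_l([p[0],p[1],.0443+.026],velocity=.015,until_force=18));rep('pressed')
sleep(.6);rep('hold')
V=cam('scene')
for c,n in [('scene','cabinet_drawer0_handle')]:
    for d in tip_of(c,n)[:1]: print(n,onz(*V,d['centre'],.142))
E
```

```text
True
pressed jig xy mm -0.2 0.1 under 34.2 F [-2.2  0.8  9. ] tq [0.17 0.35 0.05] gap 0.174 t 23.6
hold jig xy mm -0.2 0.1 under 34.2 F [-1.4  0.3  8.5] tq [0.23 0.33 0.02] gap 0.177 t 24.2
cabinet_drawer0_handle [0.42908383 0.23728923 0.142     ]
```

```bash
python3 - <<'E'
from h import *
p=get_state()['position']
print(move_l(p-[0,0,.003],velocity=.01,until_force=9));rep('more')
sleep(.5);rep('hold');print(sign_off())
E
```

```text
True
more jig xy mm -0.2 0.1 under 34.2 F [-1.8  0.5  8. ] tq [0.12 0.34 0.01] gap 0.172 t 24.5
hold jig xy mm -0.2 0.1 under 34.3 F [-0.9  0.6  8. ] tq [0.18 0.29 0.01] gap 0.175 t 25.0
the job is handed in; nothing more can be done
None
```

The job is handed in at about 25 s: the top drawer is open to its stop, and the gripper is still holding the cover on the jig pins, pressed down to about 34 mm with about 8 N. The hand-in call returned no verdict, and I did not re-measure the bystanders at the end.

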